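Drop a scrapped burner head through the sprung reject flap

TASK

Scrap the red-marked burner head: slide it out of its bay until it lies wholly on the steel flap, then press the yellow lever down and hold it there until the burner head has slid off the tilted flap and is in the bin below. Let the lever go so that the flap springs shut, and leave the green-marked burner head and the other things on the bench where they are.

Things in the scene. Friction and masses are not known exactly. Their poses are not given: they have to be found in the camera images.
- station: Fixed white box, 212 (x) by 356 (y) mm, deck 160 mm above the bench. Origin on the bench below the middle of the flap's hinge line; z up. On the deck, y = 0 to +150 mm: two parking bays side by side, open at the +y edge, leading straight along -y onto the flap. Rails 12 mm high, 6 mm thick at x = -103, 0 and +103 mm bound the bays; the outer two go on beside the flap.
- flap (a joint): Angle of flap and lever, one rigid piece (rad). 0 = shut, level with the deck; grows to 0.8 as the lever is pressed and the flap's -y edge sinks into the bin. It hinges about the station's x at y = 0, deck height. The spring carries a burner head without opening, and shuts the flap when the lever is let go. A burner head starts to slide at about 0.2 rad; it has room to drop at 0.6 to 0.75.
- flap_middle (a point): Middle of the flap's upper face; moves with the flap. Slippery coated steel, 196 mm along the station's x (-98 to +98) by 101 mm along y (-2 to -103), 1 mm below the deck. Beyond it, at y = -107 mm, an orange stop plate 30 mm high leans away from the flap.
- lever_top (a point): Top of the lever's yellow sleeve, half-way along: a level bar 20 mm thick, 58 mm long along the station's x, outside its -x wall (wall face 44 mm from here). Flap shut: x = -150, y = -65 mm, 32 mm above the deck. Pressed straight down from above, it shifts sideways under 6 mm: 20 mm down is 0.3 rad, 47 mm is 0.7, end stop at 53 mm. Takes 6 to 12 N. Moves with the flap.
- reject_center (a point): Centre (half-way up) of the burner head to be scrapped: a dark metal bar 80 (its x) by 40 (its y) by 32 mm high, light top with a black slot line, RED marks on ends, sides and top; about 0.25 kg. It lies loose in one of the bays, long side across the bay (along the station's x within 7 degrees), its centre 45 to 100 mm before the hinge line.
- good_center (a point): Centre of the good burner head in the other bay: same shape, with GREEN marks. It must stay where it is.
- reagent: Amber bottle with blue cap, 70 mm in diameter, 170 mm high; origin under its middle. Leave alone.
- rinse: White bottle with red cap, 60 mm in diameter, 150 mm high; origin under its middle. Leave alone.
- beaker: Glass beaker, 72 mm in diameter, 90 mm high; origin under its middle. Leave alone.
- lamp_tray: Orange tray 170 by 240 by 35 mm with two lamps lying in it; origin under its middle. Leave alone.
- driver: Screwdriver lying on the bench; origin under its middle. Leave alone.
- bay_near (a point): Middle of the floor of the bay nearer the robot, at deck height: 97 mm wide along the station's x (centre x = -51.5 mm), 150 mm long along y.
- bay_far (a point): Middle of the floor of the other bay (centre x = +51.5 mm), same size.
- bin_middle (a point): Middle of the hidden bin's floor, 6 mm above the bench. The bin is the closed space under the flap: station x from -100 to +100, y from -200 to 0 mm.
Not all that is in view belongs to the job. What is shaped like the part that bears reject_center but orange is not meant.

How it is judged:
By the outcome, as a careful person would: the job done as asked, in the order asked, and still so for the second after the job is handed in, with the robot touching nothing.
It also fails if it takes over 40 s, if anything falls off the work surface, if the arm or the gripper's body presses on something with over 40 N, if the wrist force passes 120 N, or if a joint passes its speed limit or range.

ROBOT

A 6-joint arm with a two-finger parallel gripper is mounted at the origin on the work surface. World frame = base frame: x ahead of the robot, y to its left, z up, the work surface at z = 0. Lengths are in m, angles in rad, forces in N, time in s.
With the tool pointing down it reaches from about 0.225 to 0.875 m from the base axis. Payload 3.4 kg.
Tool frame: the origin (TCP) lies between the finger pads; the fingertips stand 8 mm ahead of it and the grasp point (between the pads) lies 11 mm behind it; z points along the fingers, y is the line along which they close (so a half turn about z gives the same grasp; the last joint's range is limited). The gripper opens to 85 mm and grips with 20 to 120 N. Pads are 22 mm wide; open, the fingers measure 114 mm over their backs; the gripper's body (76 mm by 85 mm) begins 54 mm behind the grasp point. The pads swing forward as they close: fully open they stand 13 mm farther back than shut.
Start: joints at [-1.338, 0.276, 1.505, -0, 1.361, -0.121], TCP at [0.199, -0.539, 0.239] pointing down, gripper open.
Joint ranges: [-2.89, 2.89], [-0.75, 2.08], [0.22, 2.7], [-1.18, 4.32], [0.11, 2.71], [-2.7, 2.7]. Speed limits (rad/s): [2.57, 2.57, 3.14, 3.14, 3.14, 3.14].

INTERFACE

Orientations are given as a unit quaternion [w, x, y, z].
In Python, from rig import manip gives the robot as it stands.
- The arm moves only by the tool move_arm, never from a script. Its argument "deltas" is a list that holds one entry, the list of rows, each a list of 5 numbers: the shift along the tool's x, y, z normalised to -1 to 1, where 1 is 80 cm, then the turn about the tool's z normalised to -1 to 1, where 1 is 120 degrees, then the closure, from -1 (fully open) to 1 (shut). In form: [[[tx, ty, tz, twist, grip], ...]]. A call has 1 to 12 rows; each row is the pose to reach, as a shift and turn from the pose commanded when the call began, along the tool's axes at that moment; what a row does not reach only later rows make up. A row lasts 1/10 s, in which the tool goes at most 50 mm and 8.59 degrees, less where a joint would pass 70% of its speed; a pose out of reach is approached as far as the arm can. A call with a number of a shift or a turn outside -1 to 1 is refused whole. A call with a gripper value outside its range is refused whole. The fingers move at their own pace and stop on an object; "squeeze" is the grip in N (left out, the last holds). Time passes only in rows, so rows that repeat a pose let the fingers close. It gives the time, the measured TCP pose, the force, the opening and the grip force at its end, in the units of the state.
- manip.get_state(): the state, without advancing time (a new reading comes with each control period).
- manip.get_image(name): name is "side" or "top" or "wrist"; returns the picture (384x512x3 uint8, red, green, blue); there is no depth.
- manip.camera_params(name): a dict with "fx", "fy", "cx", "cy" (pixels), "R" (3x3) and "t" (3): a world point X has camera coordinates R X + t; the wrist camera has in their place "tool_from_camera" (4x4, takes a point from camera to tool coordinates, whose origin is the TCP and whose axes are the flange's). Camera axes: x right, y down, z forward; pixel columns grow to the right and rows downward; lengths in m; the calibration is good to about 2 mm. A picture is of the moment at which its call begins: read the wrist's pose just before it. camera_params takes no time and is no camera call.
- manip.sign_off(): hands the job in; it is judged then, once.
The state is a dict: "clock": time; "qpos": joint angles; "qd": joint speeds; "effort": joint torques, N m; "position": TCP position; "ee_rot": TCP orientation; "contact_force": force on the tool from outside, world axes, zero at the start; "moment": the same for the moment, N m; "width": finger opening in m; "gripper_force": force on a finger pad.
Only numpy, scipy, OpenCV 4.12 (cv2) and the standard library are available. Lean on these libraries where they do the work, as an engineer would, in place of code of your own. Each camera call takes 0.05 s, during which the arm holds its last target. There are 200 camera calls.

## Working session

There is one attempt and no reset: what is moved stays moved. The work goes in short steps, Python scripts to look and compute and a tool call to move; the robot and the scene stay as the last step left them, time stands still between calls to the robot, and variables do not carry over. Pictures are saved under pics/ and viewed, at most 10 in all, crops included, and the job is handed in when it is done.

Besides the shell and the picture viewer there is one more tool, called after "Call:" in YAML: its name, and indented under it one key for each argument. move_arm: Moves the arm, as the interface text tells. Scaled input: -1 to 1 covers 80 cm each way for a shift and 120 degrees each way for a turn. Its arguments: {"type":"object","properties":{"deltas":{"type":"array","items":{"type":"array","items":{"type":"array","items":{"type":"number","minimum":-1,"maximum":1}}}},"squeeze":{"type":"number"}},"required":["deltas"]}

```bash
mkdir -p pics
python3 - <<'E'
from rig import manip
import cv2,numpy as np
s=manip.get_state();print(s)
for n in("top","side"):
    im=manip.get_image(n);cv2.imwrite(f"pics/{n}0.png",im[...,::-1])
    p=manip.camera_params(n);print(n,{k:np.round(v,4).tolist() for k,v in p.items()})
print(manip.camera_params("wrist"))
E
```

```text
{'clock': 0.0, 'qpos': array([-1.33801681e+00,  2.76613797e-01,  1.50616003e+00, -2.25429640e-05,
        1.36069019e+00, -1.20995542e-01]), 'qd': array([-1.42054170e-03,  8.73830507e-04,  6.02920818e-04, -2.78191761e-03,
       -2.18389828e-04, -8.09651853e-05]), 'effort': array([-5.68685173e-04, -4.16775405e+01, -2.45807165e+01, -1.78499517e-04,
        1.09986356e-02,  1.44139079e-05]), 'position': array([ 0.19907223, -0.53888205,  0.23841826]), 'ee_rot': array([-9.33605223e-04,  9.84395304e-01,  1.75968773e-01, -6.32740955e-05]), 'contact_force': array([-0.81871422,  0.76493968, -0.48848574]), 'moment': array([0.0034118 , 0.0173037 , 0.01546612]), 'gripper_force': 0.0, 'width': 0.08526839913470827}
top {'fx': 430.138, 'fy': 430.138, 'cx': 250.782, 'cy': 191.9831, 'R': [[-0.0272, -0.9993, -0.0269], [-0.9907, 0.0306, -0.1327], [0.1334, 0.023, -0.9908]], 't': [0.0086, 0.5355, 1.4687]}
side {'fx': 476.5894, 'fy': 476.5894, 'cx': 257.2293, 'cy': 190.705, 'R': [[-0.6926, -0.7209, -0.0225], [-0.4299, 0.4377, -0.7897], [0.5792, -0.5373, -0.6131]], 't': [0.3454, 0.3405, 1.392]}
{'fx': 299.5819570123002, 'fy': 299.5819570123002, 'cx': 255.26113291729308, 'cy': 186.46274072123978, 'tool_from_camera': array([[ 1.68852269e-05, -9.61932368e-01, -2.73287614e-01,
         6.88291016e-02],
       [ 9.99999970e-01, -5.09570353e-05,  2.41146853e-04,
        -8.20163185e-04],
       [-2.45892890e-04, -2.73287609e-01,  9.61932338e-01,
        -1.34364887e-01],
       [ 0.00000000e+00,  0.00000000e+00,  0.00000000e+00,
         1.00000000e+00]])}
```

View pics/top0.png

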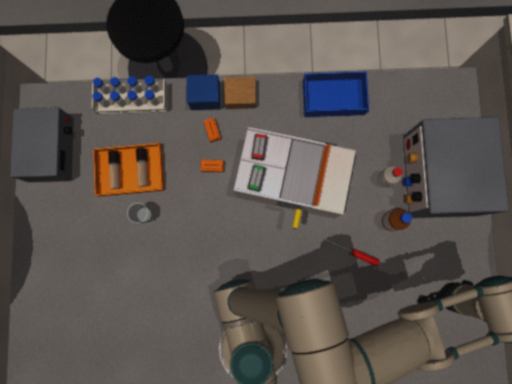

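View pics/side0.png

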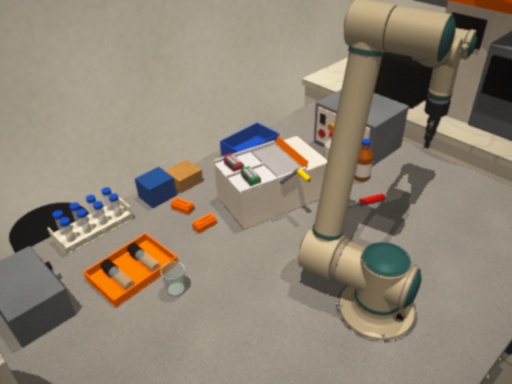

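Red head is in the far bay (top view about (260,147)), green in the near bay (257,178), flap about (303,172), lever (297,218). I'll enlarge the station for corner measurements.

Run:
```python
import cv2
im=cv2.imread("pics/top0.png")[115:235,225:365]
cv2.imwrite("pics/crop0.png",cv2.resize(im,None,fx=5,fy=5,interpolation=cv2.INTER_CUBIC))
```

```text
(no output)
```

View pics/crop0.png

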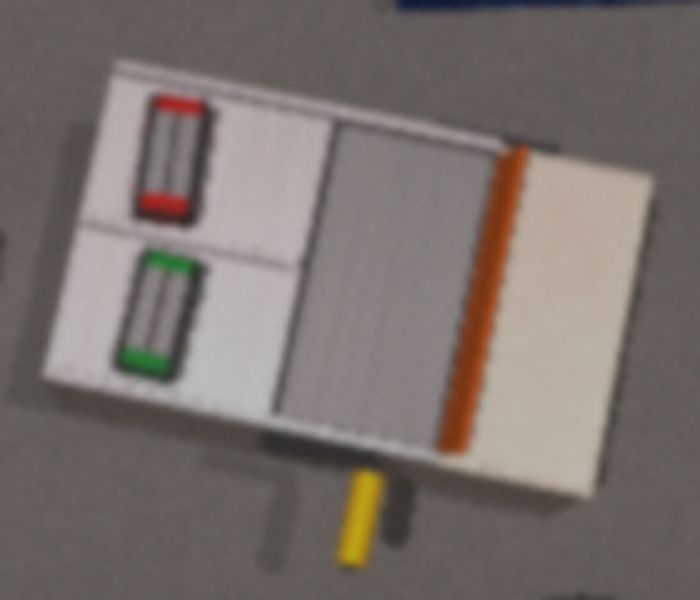

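```bash
cat > h.py <<'E'
import numpy as np, cv2
from rig import manip
from scipy.optimize import least_squares
def back(n,uv,z):
    p=manip.camera_params(n);R,t=np.array(p["R"]),np.array(p["t"])
    d=R.T@np.array([(uv[0]-p["cx"])/p["fx"],(uv[1]-p["cy"])/p["fy"],1]);c=-R.T@t
    return c+d*(z-c[2])/d[2]
def cr(u,v): return (225+(u-2)/5,115+(v-2)/5)
E
python3 - <<'E'
from h import *
pts=[((335,123),.160,(98,-1)),((500,155),.159,(98,-103)),((277,412),.16,(-98,-1)),((440,448),.159,(-98,-103)),
((590,495),.16,(-106,-206)),((653,178),.16,(106,-206)),((45,376),.172,(-106,150)),((115,62),.172,(106,150)),((362,518),.192,(-150,-65))]
W=np.array([back("top",cr(*p[0]),p[1])[:2] for p in pts]);S=np.array([p[2] for p in pts])/1e3
def f(q): c,s=np.cos(q[2]),np.sin(q[2]);return (S@np.array([[c,s],[-s,c]])+q[:2]-W).ravel()
r=min((least_squares(f,[.5,-.1,a]) for a in(0,1.5,3,-1.5)),key=lambda r:r.cost)
print(r.x,np.degrees(r.x[2]),(r.fun.reshape(-1,2)*1e3).round(1).tolist())
q=r.x;c,s=np.cos(q[2]),np.sin(q[2]);R=np.array([[c,-s],[s,c]])
np.save("st.npy",q)
for n,quad in(("red",[(155,97),(208,100),(190,220),(137,216)]),("green",[(145,250),(205,256),(178,380),(118,372)])):
    P=np.array([back("top",cr(*u),.192)[:2] for u in quad]);L=(P-q[:2])@R*1e3
    print(n,P.mean(0),L.round(1).tolist(),L.mean(0))
print("red top c",(back("top",cr(173,156),.192)[:2]-q[:2])@R*1e3)
for p in((51.5,70),(51.5,-60),(-150,-65)): print(p,q[:2]+R@np.array(p)/1e3)
E
```

```text
[ 0.5923896  -0.12585737  6.04012311] 346.0735622054948 [[-0.5, -3.2], [-0.4, 3.7], [-2.7, -0.5], [-1.1, 3.3], [-0.8, -1.6], [1.4, -0.9], [-0.2, 0.8], [1.3, -0.2], [3.0, -1.4]]
red [ 0.6601985  -0.04097539] [[82.0, 118.1], [87.1, 84.6], [8.5, 79.4], [4.0, 112.7]] [45.38663953 98.70688471]
green [ 0.55991856 -0.03107313] [[-16.3, 103.1], [-12.2, 65.3], [-92.9, 65.2], [-95.9, 103.1]] [-54.32885392  84.18310981]
red top c [46.73975397 98.68872677]
(51.5, 70) [ 0.6592231  -0.07030979]
(51.5, -60) [ 0.62793523 -0.19648851]
(-150, -65) [ 0.43115484 -0.15284534]
```

Call:
move_arm:
  deltas:
    - [[0.757,-0.3835,-0.025,0.2533,-1],[0.757,-0.3835,-0.025,0.2533,-1],[0.757,-0.3835,-0.025,0.2533,-1],[0.757,-0.3835,-0.025,0.2533,-1],[0.757,-0.3835,-0.025,0.2533,-1],[0.757,-0.3835,-0.025,0.2533,-1],[0.757,-0.3835,-0.025,0.2533,-1],[0.757,-0.3835,-0.025,0.2533,-1],[0.757,-0.3835,-0.025,0.2533,-1],[0.757,-0.3835,-0.025,0.2533,-1],[0.757,-0.3835,-0.025,0.2533,-1],[0.757,-0.3835,-0.025,0.2533,-1]]

```text
clock: 1.3
position: [0.603, -0.1036, 0.2564]
ee_rot: [0.0, 0.996, -0.088, -0.0]
contact_force: [0.9, -1.3, 0.5]
width: 0.0852
gripper_force: 0.0
```

Call:
move_arm:
  deltas:
    - [[0.054,-0.083,0,0,-1],[0.054,-0.083,0,0,-1],[0.054,-0.083,0,0,-1],[0.054,-0.083,0,0,-1]]

```text
clock: 1.7
position: [0.6559, -0.0472, 0.2557]
ee_rot: [0.0, 0.996, -0.088, -0.001]
contact_force: [-0.6, -0.3, -0.3]
width: 0.0854
gripper_force: 0.0
```

Run:
```python
from h import *
s=manip.get_state();print(s["position"],s["ee_rot"],s["qpos"])
im=manip.get_image("wrist");cv2.imwrite("pics/w1.png",im[...,::-1])
```

```text
[ 0.65594097 -0.0472224   0.25571491] [ 3.51667865e-04  9.96161773e-01 -8.75233132e-02 -1.12598402e-03] [-1.77102253e-01  3.95652647e-01  1.28362951e+00 -9.06849115e-04
  1.46449066e+00  1.56906229e+00]
```

View pics/w1.png

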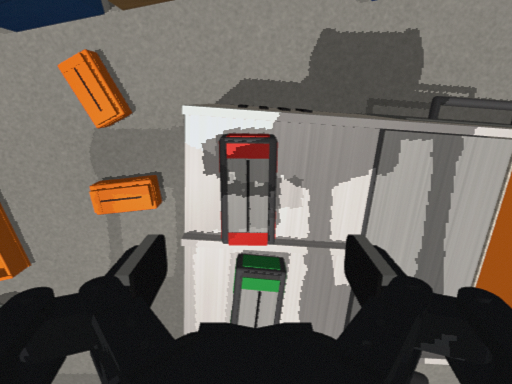

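```bash
cat >> h.py <<'E'
from scipy.spatial.transform import Rotation as Ro
def wback(pos,q,uv,z):
    p=manip.camera_params("wrist");T=np.array(p["tool_from_camera"]);R=Ro.from_quat(q,scalar_first=True).as_matrix()
    d=R@T[:3,:3]@np.array([(uv[0]-p["cx"])/p["fx"],(uv[1]-p["cy"])/p["fy"],1]);c=pos+R@T[:3,3]
    return c+d*(z-c[2])/d[2]
E
python3 - <<'E'
from h import *
s=manip.get_state();q=np.load("st.npy");c,sn=np.cos(q[2]),np.sin(q[2]);R=np.array([[c,-sn],[sn,c]])
for n,uv,z in [("tl",(223,143),.192),("tr",(275,143),.192),("bl",(224,245),.192),("br",(273,245),.192),("slot t",(248,160),.192),("slot b",(248,232),.192),("hinge far",(382,130),.16),("rail mid near hinge",(350,245),.172),("stcorner+x+y",(184,107),.172),("midrail end",(183,239),.172)]:
    P=wback(s["position"],s["ee_rot"],uv,z);print(n,P.round(4),((P[:2]-q[:2])@R*1e3).round(1))
E
```

```text
tl [ 0.7006 -0.034   0.192 ] [ 82.9 115.2]
tr [ 0.6945 -0.0678  0.192 ] [85.2 80.9]
bl [ 0.6277 -0.0195  0.192 ] [  8.7 111.7]
br [ 0.6214 -0.0547  0.192 ] [11.  76.1]
slot t [ 0.6864 -0.0482  0.192 ] [72.6 98. ]
slot b [ 0.6348 -0.0386  0.192 ] [20.1 94.9]
hinge far [ 0.6853 -0.1507  0.16  ] [96.2 -1.8]
rail mid near hinge [ 0.6002 -0.1151  0.172 ] [ 5.  12.3]
stcorner+x+y [ 0.7279 -0.0096  0.172 ] [103.5 145.5]
midrail end [0.629  0.0156 0.172 ] [  1.5 146.1]
```

Call:
move_arm:
  deltas:
    - [[0,0.002,0.055,0,-1],[0,0.002,0.105,0,-1],[0,0.002,0.105,0,-1],[0,0.002,0.105,0,-1],[0,0.002,0.105,0,-1],[0,0.002,0.105,0,0.3],[0,0.002,0.105,0,0.6],[0,0.002,0.105,0,0.6],[0,0.002,0.105,0,0.6],[0,0.002,0.105,0,0.6],[0,0.002,0.105,0,0.6]]
  squeeze: 25

```text
clock: 2.85
position: [0.6567, -0.0487, 0.1741]
ee_rot: [-0.0, 0.996, -0.088, 0.001]
contact_force: [0.2, 1.5, 6.6]
width: 0.0397
gripper_force: 27.3
```

Call:
move_arm:
  deltas:
    - [[0,0,-0.0012,0,0.6],[-0.0024,0.0354,-0.0012,0,0.6],[-0.0048,0.0708,-0.0012,0,0.6],[-0.0071,0.106,-0.0012,0,0.6],[-0.0095,0.142,-0.0012,0,0.6],[-0.0119,0.177,-0.0012,0,0.6],[-0.0119,0.177,-0.0012,0,0.6],[-0.0119,0.177,-0.0012,0,0.6]]

```text
clock: 3.65
position: [0.6212, -0.1878, 0.1732]
ee_rot: [0.0, 0.996, -0.089, -0.001]
contact_force: [-0.2, 0.4, -1.2]
width: 0.0392
gripper_force: 26.6
```

Run:
```python
from h import *
s=manip.get_state();q=np.load("st.npy");c,sn=np.cos(q[2]),np.sin(q[2]);R=np.array([[c,-sn],[sn,c]])
print(s["position"],(s["position"][:2]-q[:2])@R*1e3)
a=manip.get_image("wrist");b=manip.get_image("side")[110:240,190:340]
cv2.imwrite("pics/w2.png",a[...,::-1])
```

```text
[ 0.62116896 -0.1878399   0.17318634] [ 42.85110846 -53.23408934]
```

View pics/w2.png

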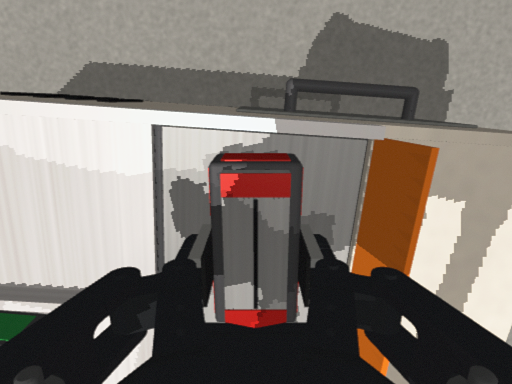

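Call:
move_arm:
  deltas:
    - [[0,0,0,0,-0.4],[0,0,0,0,-0.4],[0,0,0,0,-0.4],[0,0,-0.05,0,-0.4],[0,0,-0.1,0,-0.4],[-0.06,0,-0.1,0,1],[-0.12,0,-0.1,0,1],[-0.18,0,-0.1,0,1],[-0.243,-0.0025,-0.1,0,1],[-0.243,-0.0025,-0.1,0,1],[-0.243,-0.0025,-0.1,0,1]]

```text
clock: 4.85
position: [0.4302, -0.1504, 0.2545]
ee_rot: [0.0, 0.996, -0.088, 0.001]
contact_force: [0.8, -0.4, -0.4]
width: 0.0001
gripper_force: 0.0
```

Run:
```python
from h import *
s=manip.get_state();q=np.load("st.npy");c,sn=np.cos(q[2]),np.sin(q[2]);R=np.array([[c,-sn],[sn,c]])
print(s["position"],(s["position"][:2]-q[:2])@R*1e3)
a=manip.get_image("wrist");b=manip.get_image("side")[110:240,190:340]
cv2.imwrite("pics/w3.png",np.hstack([cv2.resize(a,(400,300)),cv2.resize(b,(346,300))])[...,::-1])
```

```text
[ 0.43022777 -0.15038742  0.25447483] [-151.49137426  -62.83745405]
```

View pics/w3.png

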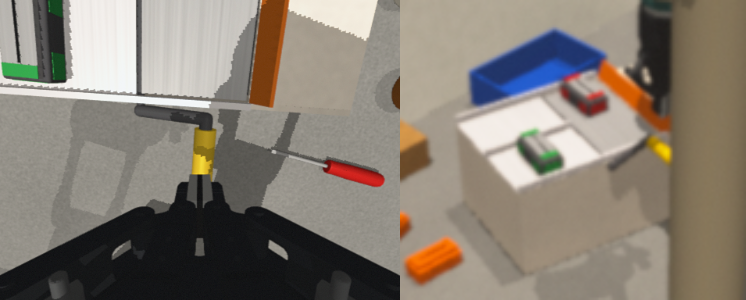

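Call:
move_arm:
  deltas:
    - [[0,0.0025,0.04,0,1],[0,0.0025,0.06,0,1],[0,0.0025,0.07,0,1],[0,0.0025,0.08,0,1],[0,0.0025,0.09,0,1],[0,0.0025,0.1,0,1],[0,0.0025,0.112,0,1],[0,0.0025,0.124,0,1],[0,0.0025,0.124,0,1],[0,0.0025,0.124,0,1],[0,0.0025,0.124,0,1],[0,0.0025,0.124,0,1]]

```text
clock: 6.15
position: [0.4328, -0.1548, 0.1565]
ee_rot: [0.002, 0.996, -0.088, 0.002]
contact_force: [-2.4, -1.4, 9.7]
width: 0.0001
gripper_force: 4.9
```

Run:
```python
from h import *
a=manip.get_image("wrist");b=manip.get_image("side")[110:240,190:340]
cv2.imwrite("pics/w4.png",np.hstack([cv2.resize(a,(400,300)),cv2.resize(b,(346,300))])[...,::-1])
```

```text
(no output)
```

View pics/w4.png

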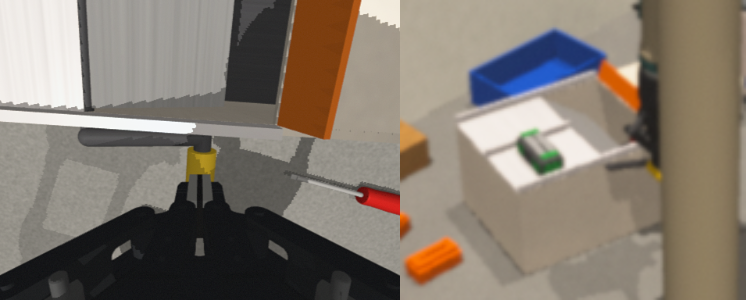

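Flap is tilted, head no longer visible on it; I hold a little longer and slightly deeper, then let up.

Call:
move_arm:
  deltas:
    - [[0,0,0.0025,0,1],[0,0,0.0025,0,1],[0,0,0.0025,0,1],[0,0,0.0025,0,1],[0,0,0.0025,0,1],[0,0,0.0025,0,1],[0,0,0.0025,0,1],[0,0,0.0025,0,1]]

```text
clock: 7.05
position: [0.4328, -0.1545, 0.1546]
ee_rot: [0.002, 0.996, -0.088, 0.002]
contact_force: [-2.5, -2.4, 10.3]
width: -0.0001
gripper_force: 5.1
```

Call:
move_arm:
  deltas:
    - [[0,0,-0.01,0,1],[0,0,-0.025,0,1],[0,0,-0.04,0,1],[0,0,-0.055,0,1],[0,0,-0.07,0,1],[0,0,-0.11,0,1],[0,0,-0.16,0,1],[-0.05,0,-0.18,0,1],[-0.1,0,-0.18,0,1],[-0.1,0,-0.18,0,1],[-0.1,0,-0.18,0,1]]

```text
clock: 8.15
position: [0.3524, -0.139, 0.2973]
ee_rot: [0.0, 0.996, -0.088, 0.001]
contact_force: [-0.6, -1.5, -0.9]
width: 0.0001
gripper_force: 0.0
```

Run:
```python
from h import *
s=manip.get_state();print(s["position"],s["contact_force"],s["clock"])
a=manip.get_image("top")[90:250,210:400];b=manip.get_image("side")[110:240,190:340]
cv2.imwrite("pics/w5.png",np.hstack([cv2.resize(a,(400,337)),cv2.resize(b,(389,337))])[...,::-1])
```

```text
[ 0.35243432 -0.13900175  0.29729957] [-0.58986342 -1.46007746 -0.92693189] 8.15
```

View pics/w5.png

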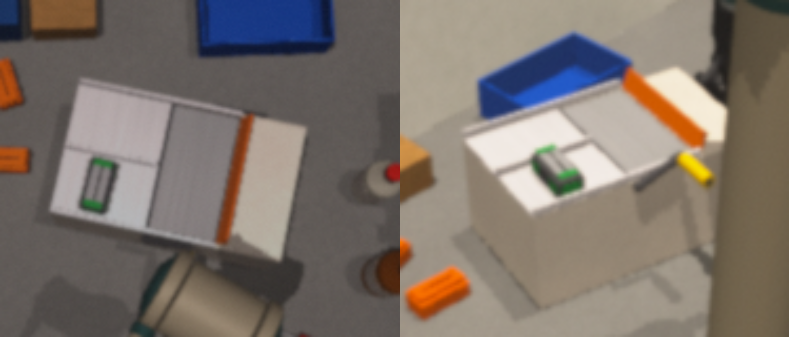

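The flap is shut, the red head is gone into the bin, the lever is back up and the green head has not moved.

```bash
python3 -c "
from rig import manip
print(manip.sign_off())"
```

```text
the job is handed in; nothing more can be done
None
```

The red-marked burner head was slid onto the flap and dropped when I held the lever down; it is out of sight, so I take it to be in the closed bin. The flap is shut, the green head hasn't moved, and the job was handed in at about 8 s.

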